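# Probe a test point of a circuit board through its guide bush

## Task

First push the sled with the circuit board fully home under the bridge of the test jig. Then take the orange pen tester out of its stand, pass its tip down through the red guide bush onto the gold test pad and press gently until its spring tip is about halfway in, without ever driving it to its stop or touching the board with it anywhere else. Finish while still holding the tester upright like that, pressed on the pad with the sled home, and leave the mug, the cutters and the lying bottle alone.

Things in the scene. Friction and masses are not known exactly. Their poses are not given: they have to be found in the camera images.
- jig: fixed bench test jig: dark steel base 160 x 118 x 10 mm, two aluminium rails along its x axis, and across them an aluminium bridge (40 mm along x, underside 38, top 46 mm above the bench) with three coloured bushes in a row along y. Origin on the bench, 30 mm in front (-x) of the row of bushes; x points along the rails to the end stop, away from the robot, z up; yaw within 0.3 rad.
- sled (a joint): how far the black sled stands out of the jig toward its -x (m): 0 = fully home against the end stop, 0.060 = fully out. It slides only along the rails, with about 2 N of friction, and stays where it is left. It carries the green circuit board, 46 x 62 mm.
- pad_mid (a point): top centre of the middle one of three round gold test pads on the board, each 8 mm in diameter, 24.4 mm above the bench, in a row along the jig's y: the others are 21 mm to its +y and 27 mm to its -y. Only with the sled home does a pad lie exactly under each bush.
- sled_knob (a point): the place to grip: on the axis of the sled's black upright round knob, 50 mm above the bench. The knob is 18 mm in diameter from 31 mm up to its top at 60 mm, on a thinner neck; below it is the sled's 30 mm wide tongue, top at 19 mm. It lies 85 mm in front (jig -x) of the row of pads, on the jig's centre line.
- bush_red: red guide bush, fixed in the bridge: an upright tube of 10 mm bore with a funnel mouth about 14 mm wide. Origin on its axis at its lower end, 34 mm above the bench; its upper rim, 21 mm in diameter, is 54 mm above the bench. It may sit in any of the three holes of the bridge, 26, 5 and -22 mm along the jig's y.
- bush_blue: blue guide bush, same shape as the red one, in another hole: not to be used
- bush_white: white guide bush, same shape as the red one, in another hole: not to be used
- stand_mouth (a point): centre of the upper rim, 72 mm above the bench, of the fixed pen stand: a black upright tube of 27 mm outer diameter and 17 mm bore on a round dark foot of 76 mm diameter. The tester stands in it tip down, its collar resting on this rim; lift it straight up by 70 mm to clear it.
- tester: orange pen tester, 156 mm long, 0.07 kg, upright in the stand at any yaw. Origin at its tip with the spring out, z up along the pen. From the tip: brass plunger (0 to 14 mm), steel nose 6 mm thick (14 to 46), cone, barrel 14 mm thick (50 to 62), collar 23 mm wide (62 to 67), orange square handle 18 x 18 mm, flats facing its x and y (67 to 153; grip at 115 to 130), end cap.
- plunger (a joint): how far the tester's spring tip is pushed in (m): 0 = out, 0.010 = pressed to its stop. The spring pushes back with 0.6 N at 0, 2.1 N at halfway (0.005) and 3.6 N at the stop.
- tester_tip (a point): the very end of the tester's spring tip
- mug_1: green and white mug, 78 x 116 x 101 mm, origin at the centre of its underside: leave alone
- cutters: red-handled side cutters lying flat, 51 x 132 x 10 mm: leave alone
- flux: white plastic bottle with red cap lying on its side, 37 x 98 x 37 mm: leave alone
Mind the look-alikes: they are no part of the job. There is more than one size of the tester; the one meant has the size given above. There is more than one size of the part that bears stand_mouth; the job needs the smaller.

How it is judged:
By the outcome, as a careful person would: the job done as asked, in the order asked, and still so for the second after the job is handed in, while the arm keeps its last pose, push and grip.
It also fails if it takes over 58 s, if anything falls off the work surface, if the arm or the gripper's body presses on something with over 40 N, if the wrist force passes 120 N, or if a joint passes its speed limit or range.

## Robot

A 7-joint arm with a two-finger parallel gripper is mounted at the origin on a cart in front of the work surface, level with it; the furniture and walls round the work are solid. World frame = base frame: x ahead of the robot, y to its left, z up, the work surface at z = 0. Lengths are in m, angles in rad, forces in N, time in s.
With the tool pointing down it reaches from about 0.4 to 0.9 m from the base axis. Payload 5.6 kg.
Tool frame: the origin (TCP) lies on the centre line of the jaws, within the pads' length; the fingertips stand 25 mm ahead of it and the grasp point (between the pads) lies 6 mm ahead of it; z points along the fingers, y is the line along which they close (so a half turn about z gives the same grasp; the last joint's range is limited). The gripper opens to 92 mm and grips with 3 to 60 N. Pads are 20 mm wide; open, the fingers measure 128 mm over their backs; the gripper's body (75 mm by 189 mm) begins 69 mm behind the grasp point.
Start: joints at [1.067, 0.468, -0.012, 1.603, 0.006, 1.071, -0.056], TCP at [0.289, -0.582, 0.203] pointing down, gripper open.
Joint ranges: [-2.53, 2.53], [-0.31, 2.02], [-1.57, 1.55], [0.28, 2.44], [-1.29, 4.43], [0.15, 1.84], [-2.92, 2.92]. Speed limits (rad/s): [2.57, 2.57, 3.14, 3.14, 3.14, 3.14, 3.14].

## Interface

Orientations are given as a rotation vector (axis times angle).
In Python, from rig import sense, cams, order gives the robot as it stands.
- The arm moves only by the shell command python3 -m handwheel 'ROWS'. ROWS is JSON, a list of rows, each an object of numbers: "fingers": the finger opening in mm, from 0 to 91.9; "dx", "dy", "dz": the shift along the tool's x, y, z in mm; "wx", "wy", "wz": the turn, a rotation vector about the tool's x, y, z in degrees. In form: [{"fingers": .., "dx": .., "dy": .., "dz": .., "wx": .., "wy": .., "wz": ..}, ...]. A call has exactly 10 rows; each row is the pose to reach, as a shift and turn from the pose commanded when the call began, along the tool's axes at that moment; what a row does not reach only later rows make up. A row lasts 1/10 s, in which the tool goes at most 50 mm and 8.59 degrees, less where a joint would pass 70% of its speed; a pose out of reach is approached as far as the arm can. A call with a gripper value outside its range is refused whole. The fingers move at their own pace and stop on an object; the grip force is fixed at half the most. Time passes only in rows, so rows that repeat a pose let the fingers close, or fill a call up. It gives the time, the measured TCP pose, the force, the opening and the grip force at its end, in the units of the state.
- sense(): the state, without advancing time (a new reading comes with each control period).
- cams.capture(name): name is "scene" or "top" or "wrist"; returns a dict with "frame" (420x560x3 uint8, blue, green, red), "depth" (420x560 float32, m along the optical axis (not along the pixel's ray), 0 where there is no reading), "intrinsics" (3x3 intrinsics, pixels), "cam_to_world" (4x4, takes a point from camera to world coordinates). Camera axes: x right, y down, z forward; pixel columns grow to the right and rows downward; lengths in m; the calibration is good to about 2 mm. A picture is of the moment at which its call begins.
- order.finish_job(): hands the job in; it is judged then, once.
The state is a dict: "t": time; "joint_pos": joint angles; "qvel": joint speeds; "tau": joint torques, N m; "eef_pos": TCP position; "ee_rot": TCP orientation; "wrist_force": force on the tool from outside, world axes, zero at the start; "torque": the same for the moment, N m; "grip_width": opening from 0.0 (shut) to 1.0 (fully open); "grasp_force": force on a finger pad.
Only numpy, scipy, OpenCV 4.12 (cv2) and the standard library are available. Lean on these libraries where they do the work, as an engineer would, in place of code of your own. Each camera call takes 0.05 s, during which the arm holds its last target. There are 200 camera calls.

## Working session

There is one attempt and no reset: what is moved stays moved. The work goes in short steps, Python scripts to look and compute and a shell command to move; the robot and the scene stay as the last step left them, time stands still between calls to the robot, and variables do not carry over. Pictures are saved under pics/ and viewed, at most 10 in all, crops included, and the job is handed in when it is done.

```bash
mkdir -p pics; cat > h.py <<'E'
import numpy as np, cv2, pickle
from rig import sense, cams, order
def cap(n,tag):
    c=cams.capture(n); pickle.dump(c,open(f'pics/{tag}.pkl','wb')); cv2.imwrite(f'pics/{tag}.png',c['frame']); return c
def load(tag): return pickle.load(open(f'pics/{tag}.pkl','rb'))
def ray(c,u,v):
    K=np.array(c['intrinsics']);T=np.array(c['cam_to_world'])
    d=T[:3,:3]@np.linalg.solve(K,np.array([u,v,1.]));return T[:3,3],d
def onplane(c,u,v,z):
    o,d=ray(c,u,v);return o+d*(z-o[2])/d[2]
def pts(c):
    K=np.array(c['intrinsics']);T=np.array(c['cam_to_world']);D=c['depth']
    v,u=np.mgrid[:D.shape[0],:D.shape[1]]
    p=np.stack([(u-K[0,2])/K[0,0]*D,(v-K[1,2])/K[1,1]*D,D],-1)
    return p@T[:3,:3].T+T[:3,3]
E
python3 - <<'E'
from h import *
for n in('scene','top'):
    c=cap(n,n+'1'); print(n,np.round(c['cam_to_world'],3).tolist(),np.round(c['intrinsics'],1).tolist())
print(sense())
E
```

```text
scene [[-0.857, -0.325, 0.4, 0.131], [-0.515, 0.565, -0.645, 0.668], [-0.016, -0.758, -0.652, 0.79], [0.0, 0.0, 0.0, 1.0]] [[479.9, 0.0, 280.6], [0.0, 479.9, 214.7], [0.0, 0.0, 1.0]]
top [[0.015, -0.992, 0.129, 0.462], [-1.0, -0.014, 0.006, -0.004], [-0.004, -0.129, -0.992, 0.906], [0.0, 0.0, 0.0, 1.0]] [[387.2, 0.0, 287.9], [0.0, 387.2, 203.1], [0.0, 0.0, 1.0]]
{'t': 0.1, 'joint_pos': array([ 1.06699324,  0.46830957, -0.01157546,  1.60351232,  0.00602591,
        1.07137094, -0.05626779]), 'qvel': array([-7.11318641e-04, -1.13397057e-03, -9.21487709e-05, -2.88862050e-03,
       -3.99095169e-04,  8.77411428e-04, -2.02224972e-03]), 'tau': array([ 1.13248068e-03, -5.21649492e+01, -1.28609923e-02, -2.44368821e+01,
       -5.68343187e-02,  1.40500430e-02,  3.91521985e-05]), 'eef_pos': array([ 0.28871689, -0.58177255,  0.20243027]), 'ee_rot': array([-3.05714567e+00, -7.17033854e-01,  7.86218889e-04]), 'wrist_force': array([-0.73237318,  0.0143373 ,  1.05792594]), 'torque': array([-0.02443237,  0.01068834, -0.04438881]), 'grasp_force': 0.0, 'grip_width': 1.0019719601284236}
```

View pics/top1.png

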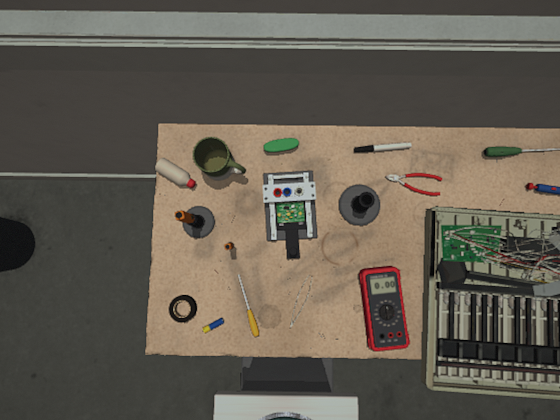

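View pics/scene1.png

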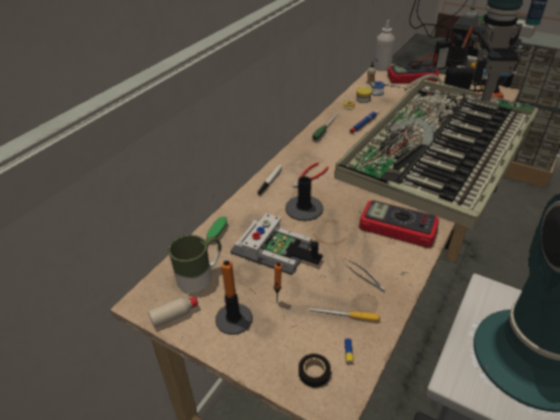

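The top view shows the jig at about (290,205) with red, blue and white bushes near (277/288/299,191), and the sled tongue and knob at (292,240). The tester's stand is at (200,220), the empty larger stand at (360,205), and a small orange look-alike at (230,247). The scene view agrees with this. Next I measure.

```bash
python3 - <<'E'
from h import *
c=load('top1'); P=pts(c); f=c['frame']; hsv=cv2.cvtColor(f,cv2.COLOR_BGR2HSV)
def blob(m,box,z,name):
    x0,y0,x1,y1=box; mm=np.zeros(m.shape,np.uint8); mm[y0:y1,x0:x1]=m[y0:y1,x0:x1]
    n,l,s,ce=cv2.connectedComponentsWithStats(mm)
    for i in range(1,n):
        if s[i,4]>8: print(name,s[i,4],ce[i].round(1),onplane(c,*ce[i],z).round(4),'depthz',np.percentile(P[l==i][:,2],[50,95]).round(3))
H,S,V=cv2.split(hsv)
blob(((H<8)|(H>172))&(S>130),(262,170,320,205),.054,'red')
blob((H>100)&(H<130)&(S>110),(262,170,320,205),.054,'blue')
blob((H<22)&(H>3)&(S>170)&(V>60),(170,200,215,235),.14,'orange')
blob((V<45),(280,215,305,265),.019,'black')
for box in((170,200,220,245),(335,180,385,230),(222,235,240,260),(283,220,303,262)):
    x0,y0,x1,y1=box;Q=P[y0:y1,x0:x1].reshape(-1,3);
    zm=Q[:,2].max();T=Q[Q[:,2]>zm-.015];print(box,'top',zm.round(3),np.median(T,0).round(4),len(T))
# jig bridge
Q=P[165:245,258:322];
m=(Q[...,2]>.040)&(Q[...,2]<.05);print('bridge',m.sum(),cv2.minAreaRect(Q[m][:,:2].astype(np.float32)*1000))
a=cv2.resize(f[150:270,160:400],None,fx=3.3,fy=3.3,interpolation=cv2.INTER_CUBIC)
cv2.imwrite('pics/topz.png',a)
E
```

```text
red 46 [277.3 192. ] [0.5974 0.0252 0.054 ] depthz [0.053 0.057]
blue 43 [286.6 191.4] [0.599  0.0046 0.054 ] depthz [0.053 0.057]
orange 112 [185.3 217.1] [0.5306 0.2042 0.14  ] depthz [0.142 0.165]
black 491 [292.  238.3] [ 0.4965 -0.009   0.019 ] depthz [0.02  0.062]
(170, 200, 220, 245) top 0.906 [ 0.4624 -0.0036  0.9056] 12
(335, 180, 385, 230) top 0.906 [ 0.4624 -0.0036  0.9056] 6
(222, 235, 240, 260) top 0.906 [ 0.4624 -0.0036  0.9056] 2
(283, 220, 303, 262) top 0.906 [ 0.4624 -0.0036  0.9056] 3
bridge 757 ((598.810791015625, 0.4568214416503906), (40.56369400024414, 117.97787475585938), 4.601405143737793)
```

View pics/topz.png

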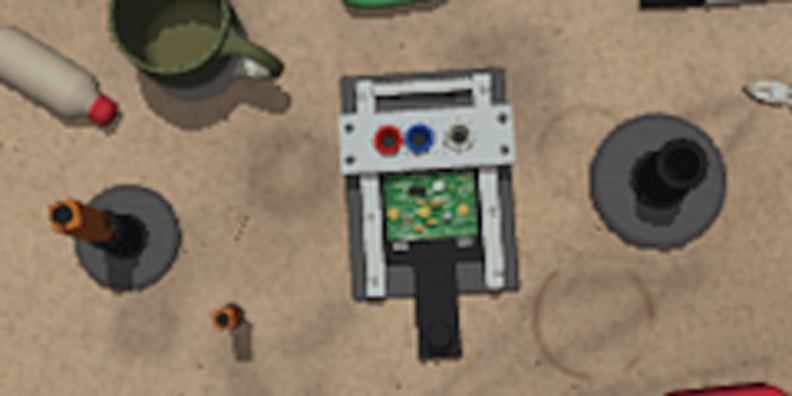

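The zoom shows the red bush at +26 mm (the left hole), and the jig's yaw is about +4.6°. The pads are visible on the half-out board and the knob is at about (440,335). The left stand has the small foot and holds the tester. The thing at (228,318) is a small look-alike.

```bash
cat >> h.py <<'E'
from scipy.spatial.transform import Rotation as R
def move(p,psi,s=None):
    "tool-frame shift mm and turn deg to TCP p with tool z down, closing axis (y) at yaw psi deg (mod 180)"
    s=s or sense(); r=R.from_rotvec(s['ee_rot']); d=r.inv().apply(np.array(p)-s['eef_pos'])*1000
    best=min((((r.inv()*R.from_euler('z',a,degrees=True)*R.from_matrix(np.diag([1.,-1,-1])*1.)).as_rotvec(degrees=True)) for a in(psi+90,psi-90)),key=np.linalg.norm)
    print('shift',d.round(1),'turn',best.round(2)); return d,best
E
python3 - <<'E'
from h import *
c=load('top1');P=pts(c)
box=P[215:265,275:310]; m=(box[...,2]>.05)&(box[...,2]<.07); print('knob top',m.sum(),box[m].mean(0).round(4),box[m].min(0).round(4),box[m].max(0).round(4))
box=P[195:250,165:225]; m=(box[...,2]>.155)&(box[...,2]<.18); print('cap',m.sum(),box[m].mean(0).round(4),box[m].max(0).round(3))
print(onplane(c,179.7,215.2,.166))
k=box
move([.495,-.008,.15],4.6)
E
```

```text
knob top 53 [ 0.4668 -0.01    0.0613] [ 0.4589 -0.0179  0.057 ] [ 0.474  -0.0026  0.0638]
cap 90 [0.5316 0.2099 0.164 ] [0.541 0.221 0.17 ]
[0.5318639  0.20803233 0.166     ]
shift [ 439.9 -422.1   53. ] turn [-8.00e-02 -5.00e-02 -6.82e+01]
```

```bash
python3 -m handwheel '[{"fingers":91,"dx":40,"dy":-42,"dz":0,"wz":-7},{"fingers":91,"dx":75,"dy":-78,"dz":10,"wz":-14},{"fingers":91,"dx":110,"dy":-115,"dz":15,"wz":-21},{"fingers":91,"dx":145,"dy":-152,"dz":20,"wz":-28},{"fingers":91,"dx":180,"dy":-188,"dz":25,"wz":-35},{"fingers":91,"dx":215,"dy":-225,"dz":30,"wz":-42},{"fingers":91,"dx":250,"dy":-262,"dz":35,"wz":-49},{"fingers":91,"dx":285,"dy":-298,"dz":40,"wz":-56},{"fingers":91,"dx":320,"dy":-335,"dz":45,"wz":-62},{"fingers":91,"dx":355,"dy":-372,"dz":50,"wz":-68.2}]'; python3 - <<'E'
from h import *
move([.4665,-.010,.15],4.6)
E
```

```text
shift [ 413.5 -433.    53. ] turn [-8.00e-02 -5.00e-02 -6.82e+01]invalid input at $[0]: expected keys fingers, dx, dy, dz, wx, wy, wz
```

All keys are required.

```bash
python3 -m handwheel '[{"fingers":91,"dx":35,"dy":-36,"dz":0,"wx":0,"wy":0,"wz":-7},{"fingers":91,"dx":70,"dy":-73,"dz":10,"wx":0,"wy":0,"wz":-14},{"fingers":91,"dx":105,"dy":-110,"dz":15,"wx":0,"wy":0,"wz":-21},{"fingers":91,"dx":140,"dy":-146,"dz":20,"wx":0,"wy":0,"wz":-28},{"fingers":91,"dx":175,"dy":-183,"dz":25,"wx":0,"wy":0,"wz":-35},{"fingers":91,"dx":210,"dy":-220,"dz":30,"wx":0,"wy":0,"wz":-42},{"fingers":91,"dx":245,"dy":-256,"dz":35,"wx":0,"wy":0,"wz":-49},{"fingers":91,"dx":280,"dy":-293,"dz":40,"wx":0,"wy":0,"wz":-56},{"fingers":91,"dx":315,"dy":-330,"dz":45,"wx":0,"wy":0,"wz":-62},{"fingers":91,"dx":350,"dy":-366,"dz":53,"wx":0,"wy":0,"wz":-68.2}]'; python3 - <<'E'
from h import *
move([.4665,-.010,.15],4.6)
E
```

```text
t: 1.1
eef_pos: [0.4371, -0.1062, 0.1518]
ee_rot: [2.125, 2.312, 0.0]
wrist_force: [0.9, -1.2, -0.4]
grip_width: 0.986
grasp_force: 0.0
shift [93.3 37.4  1.8] turn [0.04 0.03 0.23]
```

```bash
python3 -m handwheel '[{"fingers":50,"dx":40,"dy":16,"dz":0,"wx":0,"wy":0,"wz":0},{"fingers":50,"dx":75,"dy":30,"dz":0,"wx":0,"wy":0,"wz":0},{"fingers":50,"dx":93.3,"dy":37.4,"dz":2,"wx":0,"wy":0,"wz":0},{"fingers":50,"dx":93.3,"dy":37.4,"dz":2,"wx":0,"wy":0,"wz":0},{"fingers":50,"dx":93.3,"dy":37.4,"dz":25,"wx":0,"wy":0,"wz":0},{"fingers":50,"dx":93.3,"dy":37.4,"dz":50,"wx":0,"wy":0,"wz":0},{"fingers":50,"dx":93.3,"dy":37.4,"dz":75,"wx":0,"wy":0,"wz":0},{"fingers":50,"dx":93.3,"dy":37.4,"dz":93,"wx":0,"wy":0,"wz":0},{"fingers":30,"dx":93.3,"dy":37.4,"dz":95,"wx":0,"wy":0,"wz":0},{"fingers":10,"dx":93.3,"dy":37.4,"dz":95,"wx":0,"wy":0,"wz":0}]'; python3 -m handwheel '[{"fingers":8,"dx":0,"dy":0,"dz":0,"wx":0,"wy":0,"wz":0},{"fingers":8,"dx":0,"dy":0,"dz":0,"wx":0,"wy":0,"wz":0},{"fingers":8,"dx":0,"dy":0,"dz":0,"wx":0,"wy":0,"wz":0},{"fingers":8,"dx":0,"dy":0,"dz":0,"wx":0,"wy":0,"wz":0},{"fingers":8,"dx":0,"dy":8,"dz":0,"wx":0,"wy":0,"wz":0},{"fingers":8,"dx":0,"dy":16,"dz":0,"wx":0,"wy":0,"wz":0},{"fingers":8,"dx":0,"dy":24,"dz":0,"wx":0,"wy":0,"wz":0},{"fingers":8,"dx":0,"dy":32,"dz":0,"wx":0,"wy":0,"wz":0},{"fingers":8,"dx":0,"dy":38,"dz":0,"wx":0,"wy":0,"wz":0},{"fingers":8,"dx":0,"dy":40,"dz":0,"wx":0,"wy":0,"wz":0}]'
```

```text
t: 2.1
eef_pos: [0.4662, -0.0128, 0.0566]
ee_rot: [-2.131, -2.307, 0.002]
wrist_force: [0.1, 0.3, 0.4]
grip_width: 0.392
grasp_force: 0.0
t: 3.1
eef_pos: [0.5074, -0.0086, 0.0566]
ee_rot: [2.13, 2.309, 0.001]
wrist_force: [-0.5, 0.3, 1.1]
grip_width: 0.088
grasp_force: 0.0
```

```bash
python3 - <<'E'
from h import *
a=cap('wrist','w1')['frame']; b=cap('scene','s2')['frame'][190:300,210:350]
b=cv2.resize(b,(535,420),interpolation=cv2.INTER_CUBIC)
a=cv2.resize(a,(533,400))[:, :400]; b=cv2.resize(b,(400,400)); cv2.imwrite('pics/v1.png',np.hstack([a,b]))
E
```

```text
(no output)
```

View pics/v1.png

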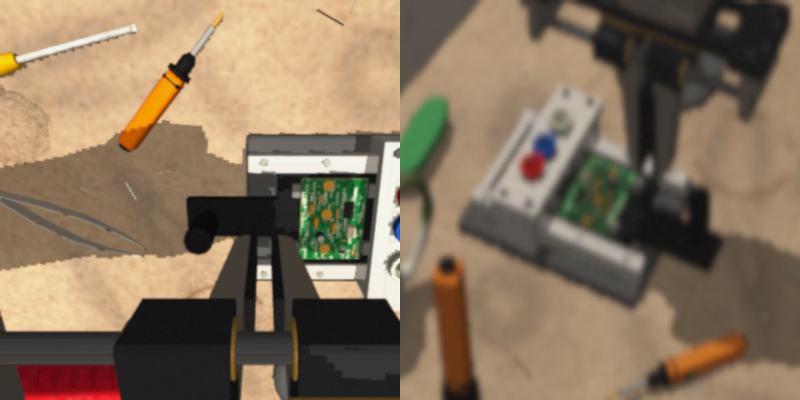

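The wrist view shows the closed fingers over the tongue, ahead of the knob at (198,235 in the composite), so the grip missed. I locate the knob from the wrist camera.

```bash
python3 - <<'E'
from h import *
c=load('w1');P=pts(c);print(np.round(c['cam_to_world'],3).tolist(),c['intrinsics'].round(1).tolist())
u0,u1,v0,v1=int(185*1.05),int(222*1.05),int(195*1.05),int(262*1.05)
print('px',u0,u1,v0,v1)
Q=P[v0:v1,u0:u1]; m=(Q[...,2]>.05)&(Q[...,2]<.07);print(m.sum(),Q[m].mean(0),Q[m].min(0),Q[m].max(0))
c2=cap('top','t2');P=pts(c2);box=P[215:265,275:310]; m=(box[...,2]>.05)&(box[...,2]<.07); print('knob top',m.sum(),box[m].mean(0).round(4),box[m].min(0).round(4),box[m].max(0).round(4))
print(sense()['eef_pos'])
E
```

```text
[[0.997, 0.077, 0.024, 0.5], [0.081, -0.952, -0.297, 0.076], [0.0, 0.298, -0.955, 0.237], [0.0, 0.0, 0.0, 1.0]] [[337.2, 0.0, 277.2], [0.0, 337.2, 207.3], [0.0, 0.0, 1.0]]
px 194 233 204 275
822 [ 0.4671824  -0.00924152  0.05828439] [ 0.45843264 -0.01963332  0.05001617] [ 0.47544826 -0.00189728  0.06122909]<stdin>:6: RuntimeWarning: Mean of empty slice.
  ret = um.true_divide(
Traceback (most recent call last):
ValueError: zero-size array to reduction operation minimum which has no identity
```

```bash
python3 -m handwheel '[{"fingers":8,"dx":0,"dy":0,"dz":-20,"wx":0,"wy":0,"wz":0},{"fingers":8,"dx":0,"dy":0,"dz":-50,"wx":0,"wy":0,"wz":0},{"fingers":50,"dx":0,"dy":-20,"dz":-50,"wx":0,"wy":0,"wz":0},{"fingers":50,"dx":0,"dy":-40,"dz":-50,"wx":0,"wy":0,"wz":0},{"fingers":50,"dx":2,"dy":-40.5,"dz":-50,"wx":0,"wy":0,"wz":0},{"fingers":50,"dx":2,"dy":-40.5,"dz":-50,"wx":0,"wy":0,"wz":0},{"fingers":50,"dx":2,"dy":-40.5,"dz":-30,"wx":0,"wy":0,"wz":0},{"fingers":50,"dx":2,"dy":-40.5,"dz":-10,"wx":0,"wy":0,"wz":0},{"fingers":50,"dx":2,"dy":-40.5,"dz":0,"wx":0,"wy":0,"wz":0},{"fingers":50,"dx":2,"dy":-40.5,"dz":0,"wx":0,"wy":0,"wz":0}]'; python3 - <<'E'
from h import *
a=cap('wrist','w2')['frame'];cv2.imwrite('pics/v2.png',a)
print(sense()['eef_pos'],sense()['grip_width'])
E
```

```text
t: 4.25
eef_pos: [0.4655, -0.0097, 0.0555]
ee_rot: [-2.129, -2.308, 0.002]
wrist_force: [-0.4, -0.5, -0.3]
grip_width: 0.544
grasp_force: 0.0
[ 0.46614111 -0.00967054  0.05631067] 0.545178565439715
```

View pics/v2.png

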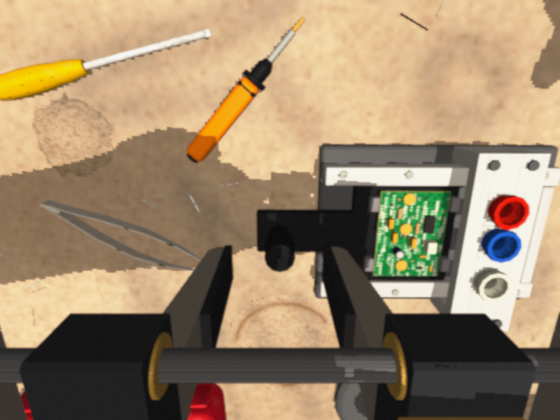

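The wrist view shows the knob at (280,255), centred between the open fingers at (220,250) and (338,250). Closing.

```bash
python3 -m handwheel '[{"fingers":30,"dx":0,"dy":0,"dz":0,"wx":0,"wy":0,"wz":0},{"fingers":5,"dx":0,"dy":0,"dz":0,"wx":0,"wy":0,"wz":0},{"fingers":5,"dx":0,"dy":0,"dz":0,"wx":0,"wy":0,"wz":0},{"fingers":5,"dx":0,"dy":0,"dz":0,"wx":0,"wy":0,"wz":0},{"fingers":5,"dx":0,"dy":0,"dz":0,"wx":0,"wy":0,"wz":0},{"fingers":5,"dx":0,"dy":0,"dz":0,"wx":0,"wy":0,"wz":0},{"fingers":5,"dx":0,"dy":0,"dz":0,"wx":0,"wy":0,"wz":0},{"fingers":5,"dx":0,"dy":0,"dz":0,"wx":0,"wy":0,"wz":0},{"fingers":5,"dx":0,"dy":2,"dz":0,"wx":0,"wy":0,"wz":0},{"fingers":5,"dx":0,"dy":5,"dz":0,"wx":0,"wy":0,"wz":0}]'
```

```text
t: 5.3
eef_pos: [0.4711, -0.0096, 0.0567]
ee_rot: [2.131, 2.309, -0.0]
wrist_force: [0.2, 0.8, 0.3]
grip_width: 0.052
grasp_force: 0.0
```

```bash
python3 - <<'E'
from h import *
c=load('w2');P=pts(c)
for v in(250,256,262,270,280,290,300):
    print(v,'L',P[v,218:232:4].round(3).tolist()[:3],'R',P[v,326:346:6].round(3).tolist()[:3])
print('knob',[P[v,280].round(3).tolist() for v in(215,240,245,250,255,260,265,268)])
E
```

```text
250 L [[0.433, -0.003, 0.07], [0.435, -0.003, 0.071], [0.437, -0.002, 0.073]] R [[0.49, 0.003, 0.074], [0.493, 0.003, 0.073], [0.497, 0.002, 0.071]]
256 L [[0.434, -0.003, 0.079], [0.436, -0.002, 0.08], [0.438, -0.002, 0.08]] R [[0.489, 0.001, 0.078], [0.492, 0.003, 0.08], [0.495, 0.002, 0.079]]
262 L [[0.435, -0.002, 0.086], [0.437, -0.002, 0.087], [0.439, -0.002, 0.086]] R [[0.49, -0.002, 0.078], [0.491, 0.002, 0.086], [0.494, 0.002, 0.086]]
270 L [[0.437, -0.002, 0.095], [0.439, -0.002, 0.095], [0.44, -0.005, 0.089]] R [[0.49, -0.005, 0.081], [0.49, 0.002, 0.094], [0.492, 0.003, 0.095]]
280 L [[0.438, -0.002, 0.104], [0.44, -0.003, 0.101], [0.44, -0.009, 0.092]] R [[0.49, -0.01, 0.082], [0.49, -0.001, 0.098], [0.491, 0.003, 0.105]]
290 L [[0.44, -0.003, 0.111], [0.44, -0.008, 0.102], [0.441, -0.014, 0.093]] R [[0.491, -0.015, 0.083], [0.49, -0.005, 0.1], [0.49, 0.002, 0.112]]
300 L [[0.44, -0.006, 0.113], [0.44, -0.012, 0.104], [0.441, -0.018, 0.094]] R [[0.509, -0.074, -0.001], [0.491, -0.01, 0.101], [0.49, -0.001, 0.115]]
knob [[0.466, 0.002, 0.018], [0.466, -0.002, 0.052], [0.466, -0.003, 0.058], [0.466, -0.006, 0.06], [0.467, -0.009, 0.06], [0.467, -0.012, 0.06], [0.467, -0.016, 0.058], [0.467, -0.017, 0.059]]
```

```bash
python3 - <<'E'
from h import *
c=load('w1');P=pts(c)
for v in range(236,300,6):
    print(v,'L',P[v,258:268:4].round(3).tolist(),'R',P[v,286:298:4].round(3).tolist())
s=sense();print(s['joint_pos'].round(4),s['eef_pos'])
E
```

```text
236 L [[0.494, -0.014, 0.019], [0.497, -0.014, 0.019], [0.499, -0.014, 0.019]] R [[0.513, -0.013, 0.017], [0.516, -0.013, 0.018], [0.519, -0.012, 0.018]]
242 L [[0.494, -0.019, 0.018], [0.497, -0.019, 0.018], [0.5, -0.018, 0.019]] R [[0.514, -0.017, 0.019], [0.517, -0.017, 0.018], [0.519, -0.017, 0.018]]
248 L [[0.496, -0.001, 0.068], [0.498, 0.0, 0.07], [0.5, 0.002, 0.073]] R [[0.511, 0.002, 0.072], [0.513, 0.002, 0.071], [0.515, 0.001, 0.069]]
254 L [[0.496, -0.0, 0.077], [0.498, -0.0, 0.077], [0.5, 0.001, 0.079]] R [[0.511, 0.002, 0.079], [0.513, 0.002, 0.079], [0.515, 0.002, 0.078]]
260 L [[0.497, 0.0, 0.085], [0.499, 0.0, 0.085], [0.5, 0.001, 0.086]] R [[0.51, 0.001, 0.085], [0.512, 0.002, 0.086], [0.514, 0.002, 0.085]]
266 L [[0.497, 0.001, 0.092], [0.499, 0.001, 0.092], [0.501, 0.001, 0.092]] R [[0.51, 0.002, 0.092], [0.512, 0.002, 0.092], [0.514, 0.003, 0.093]]
272 L [[0.497, 0.001, 0.099], [0.499, 0.001, 0.099], [0.501, 0.001, 0.099]] R [[0.51, 0.001, 0.096], [0.512, 0.002, 0.098], [0.514, 0.002, 0.098]]
278 L [[0.498, 0.001, 0.105], [0.499, 0.001, 0.103], [0.501, 0.001, 0.103]] R [[0.51, -0.002, 0.096], [0.512, 0.002, 0.104], [0.514, 0.002, 0.103]]
284 L [[0.498, 0.001, 0.11], [0.5, 0.001, 0.108], [0.501, 0.001, 0.109]] R [[0.511, -0.005, 0.097], [0.511, 0.002, 0.109], [0.513, 0.001, 0.108]]
290 L [[0.498, 0.001, 0.114], [0.5, 0.001, 0.113], [0.501, 0.001, 0.113]] R [[0.511, -0.008, 0.098], [0.511, 0.002, 0.113], [0.513, 0.002, 0.114]]
296 L [[0.498, 0.001, 0.118], [0.5, 0.001, 0.118], [0.502, 0.001, 0.118]] R [[0.511, -0.01, 0.099], [0.511, 0.002, 0.118], [0.513, 0.002, 0.119]]
[ 0.3307  0.4449 -0.453   2.1151  0.3183  0.6462 -0.2602] [ 0.47110274 -0.00959518  0.05671817]
```

The depth shows the fingertips really at z≈0.066 when the reading gives 0.0567, so they sit about 35 mm higher than the documentation implies. I go 33 mm lower and check force and view.

```bash
python3 -m handwheel '[{"fingers":50,"dx":0,"dy":-4.5,"dz":-15,"wx":0,"wy":0,"wz":0},{"fingers":50,"dx":0,"dy":-4.5,"dz":-15,"wx":0,"wy":0,"wz":0},{"fingers":50,"dx":0,"dy":-4.5,"dz":-15,"wx":0,"wy":0,"wz":0},{"fingers":50,"dx":0,"dy":-4.5,"dz":-15,"wx":0,"wy":0,"wz":0},{"fingers":50,"dx":0,"dy":-4.5,"dz":-15,"wx":0,"wy":0,"wz":0},{"fingers":50,"dx":0,"dy":-4.5,"dz":0,"wx":0,"wy":0,"wz":0},{"fingers":50,"dx":0,"dy":-4.5,"dz":10,"wx":0,"wy":0,"wz":0},{"fingers":50,"dx":0,"dy":-4.5,"dz":18,"wx":0,"wy":0,"wz":0},{"fingers":50,"dx":0,"dy":-4.5,"dz":26,"wx":0,"wy":0,"wz":0},{"fingers":50,"dx":0,"dy":-4.5,"dz":31,"wx":0,"wy":0,"wz":0}]'; python3 -m handwheel '[{"fingers":30,"dx":0,"dy":0,"dz":0,"wx":0,"wy":0,"wz":0},{"fingers":10,"dx":0,"dy":0,"dz":0,"wx":0,"wy":0,"wz":0},{"fingers":5,"dx":0,"dy":0,"dz":0,"wx":0,"wy":0,"wz":0},{"fingers":5,"dx":0,"dy":0,"dz":0,"wx":0,"wy":0,"wz":0},{"fingers":5,"dx":0,"dy":0,"dz":0,"wx":0,"wy":0,"wz":0},{"fingers":5,"dx":0,"dy":0,"dz":0,"wx":0,"wy":0,"wz":0},{"fingers":5,"dx":0,"dy":0,"dz":0,"wx":0,"wy":0,"wz":0},{"fingers":5,"dx":0,"dy":0,"dz":0,"wx":0,"wy":0,"wz":0},{"fingers":5,"dx":0,"dy":5,"dz":0,"wx":0,"wy":0,"wz":0},{"fingers":5,"dx":0,"dy":10,"dz":0,"wx":0,"wy":0,"wz":0}]'
```

```text
t: 6.3
eef_pos: [0.4662, -0.0099, 0.0249]
ee_rot: [-2.13, -2.308, 0.001]
wrist_force: [-1.2, -0.0, 0.4]
grip_width: 0.545
grasp_force: 0.0
t: 7.3
eef_pos: [0.4761, -0.0092, 0.026]
ee_rot: [-2.13, -2.309, 0.002]
wrist_force: [-2.1, 0.3, 6.6]
grip_width: 0.184
grasp_force: 30.0
```

```bash
python3 -m handwheel '[{"fingers":5,"dx":0,"dy":5,"dz":0,"wx":0,"wy":0,"wz":0},{"fingers":5,"dx":0,"dy":11,"dz":0,"wx":0,"wy":0,"wz":0},{"fingers":5,"dx":0,"dy":17,"dz":0,"wx":0,"wy":0,"wz":0},{"fingers":5,"dx":0,"dy":23,"dz":0,"wx":0,"wy":0,"wz":0},{"fingers":5,"dx":0,"dy":29,"dz":0,"wx":0,"wy":0,"wz":0},{"fingers":5,"dx":0,"dy":33,"dz":0,"wx":0,"wy":0,"wz":0},{"fingers":5,"dx":0,"dy":35,"dz":0,"wx":0,"wy":0,"wz":0},{"fingers":5,"dx":0,"dy":36,"dz":0,"wx":0,"wy":0,"wz":0},{"fingers":5,"dx":0,"dy":37,"dz":0,"wx":0,"wy":0,"wz":0},{"fingers":5,"dx":0,"dy":38,"dz":0,"wx":0,"wy":0,"wz":0}]';python3 -m handwheel '[{"fingers":5,"dx":0,"dy":0.5,"dz":0,"wx":0,"wy":0,"wz":0},{"fingers":5,"dx":0,"dy":1,"dz":0,"wx":0,"wy":0,"wz":0},{"fingers":5,"dx":0,"dy":1.5,"dz":0,"wx":0,"wy":0,"wz":0},{"fingers":5,"dx":0,"dy":2,"dz":0,"wx":0,"wy":0,"wz":0},{"fingers":5,"dx":0,"dy":2,"dz":0,"wx":0,"wy":0,"wz":0},{"fingers":5,"dx":0,"dy":2,"dz":0,"wx":0,"wy":0,"wz":0},{"fingers":5,"dx":0,"dy":2,"dz":0,"wx":0,"wy":0,"wz":0},{"fingers":5,"dx":0,"dy":2,"dz":0,"wx":0,"wy":0,"wz":0},{"fingers":5,"dx":0,"dy":2,"dz":0,"wx":0,"wy":0,"wz":0},{"fingers":5,"dx":0,"dy":2,"dz":0,"wx":0,"wy":0,"wz":0}]'
```

```text
t: 8.3
eef_pos: [0.5141, -0.0063, 0.026]
ee_rot: [-2.131, -2.308, 0.002]
wrist_force: [-2.7, 0.7, 7.8]
grip_width: 0.185
grasp_force: 30.0
t: 9.3
eef_pos: [0.514, -0.0063, 0.026]
ee_rot: [-2.129, -2.307, 0.007]
wrist_force: [-6.7, -0.6, 12.4]
grip_width: 0.186
grasp_force: 30.0
```

```bash
python3 -m handwheel '[{"fingers":5,"dx":0,"dy":1.5,"dz":0,"wx":0,"wy":0,"wz":0},{"fingers":5,"dx":0,"dy":2,"dz":0,"wx":0,"wy":0,"wz":0},{"fingers":5,"dx":0,"dy":2,"dz":0,"wx":0,"wy":0,"wz":0},{"fingers":5,"dx":0,"dy":-1,"dz":0,"wx":0,"wy":0,"wz":0},{"fingers":45,"dx":0,"dy":-1,"dz":0,"wx":0,"wy":0,"wz":0},{"fingers":45,"dx":0,"dy":-1,"dz":0,"wx":0,"wy":0,"wz":0},{"fingers":45,"dx":0,"dy":-1,"dz":0,"wx":0,"wy":0,"wz":0},{"fingers":45,"dx":0,"dy":-1,"dz":0,"wx":0,"wy":0,"wz":0},{"fingers":45,"dx":0,"dy":-1,"dz":-20,"wx":0,"wy":0,"wz":0},{"fingers":45,"dx":0,"dy":0,"dz":-50,"wx":0,"wy":0,"wz":0}]';python3 -m handwheel '[{"fingers":60,"dx":0,"dy":0,"dz":-45,"wx":0,"wy":0,"wz":0},{"fingers":60,"dx":0,"dy":0,"dz":-90,"wx":0,"wy":0,"wz":0},{"fingers":60,"dx":0,"dy":0,"dz":-130,"wx":0,"wy":0,"wz":0},{"fingers":60,"dx":40,"dy":10,"dz":-140,"wx":0,"wy":0,"wz":0},{"fingers":60,"dx":80,"dy":20,"dz":-140,"wx":0,"wy":0,"wz":0},{"fingers":60,"dx":120,"dy":29,"dz":-140,"wx":0,"wy":0,"wz":0},{"fingers":60,"dx":134,"dy":29,"dz":-140,"wx":0,"wy":0,"wz":0},{"fingers":60,"dx":134,"dy":29,"dz":-140,"wx":0,"wy":0,"wz":0},{"fingers":60,"dx":134,"dy":29,"dz":-140,"wx":0,"wy":0,"wz":0},{"fingers":60,"dx":134,"dy":29,"dz":-140,"wx":0,"wy":0,"wz":0}]'; python3 - <<'E'
from h import *
a=cap('wrist','w3')['frame'];
b=cap('top','t3')['frame'][160:260,240:340]
cv2.imwrite('pics/v3.png',np.hstack([a[:,:480],cv2.resize(b,(320,420),interpolation=cv2.INTER_CUBIC)]))
print(sense()['eef_pos'],sense()['grip_width'])
E
```

```text
t: 10.3
eef_pos: [0.5147, -0.0058, 0.0747]
ee_rot: [-2.128, -2.306, 0.004]
wrist_force: [0.9, -0.7, 0.3]
grip_width: 0.488
grasp_force: 0.0
t: 11.3
eef_pos: [0.5346, 0.1277, 0.2154]
ee_rot: [2.134, 2.305, -0.002]
wrist_force: [-0.2, -0.0, -0.5]
grip_width: 0.654
grasp_force: 0.0
[0.53470229 0.12802108 0.21556231] 0.6531155578632267
```

View pics/v3.png

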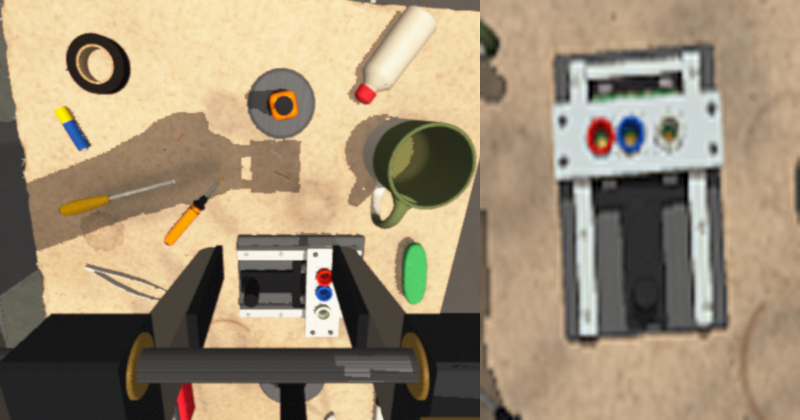

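The wrist view shows the tester's orange square top at (284,104), slightly rotated. The top view shows the sled home, with gold visible through all three bushes.

```bash
python3 - <<'E'
from h import *
c=load('w3');P=pts(c);hsv=cv2.cvtColor(c['frame'],cv2.COLOR_BGR2HSV);H,S,V=cv2.split(hsv)
Q=P[80:130,260:310]; 
m=(Q[...,2]>.157)&(Q[...,2]<.175); q=Q[m]
print('z',np.percentile(q[:,2],[5,50,95]).round(4))
r=cv2.minAreaRect((q[:,:2]*1000).astype(np.float32));print('rect',r)
m=(Q[...,2]>.165-.004)&(Q[...,2]<.172)
# orange top pixels rect via plane z
o=((H[80:130,260:310]<25)&(S[80:130,260:310]>150))&(Q[...,2]>.157)
vs,us=np.nonzero(o);w=np.array([onplane(c,u+260,v+80,.163)[:2] for u,v in zip(us,vs)])*1000
print('orange rect',cv2.minAreaRect(w.astype(np.float32)))
b=load('w3'); 
m2=(Q[...,2]>.06)&(Q[...,2]<.1);print(m2.sum(), 'foot')
F=P[40:150,235:325];mf=(F[...,2]>.004)&(F[...,2]<.03);
(cx,cy),rr=cv2.minEnclosingCircle((F[mf][:,:2]*1000).astype(np.float32));print('foot',cx,cy,rr)
Pb=P[230:340,300:345]; hs=hsv[230:340,300:345]
red=((hs[...,0]<8)|(hs[...,0]>172))&(hs[...,1]>130)&(Pb[...,2]>.045)
print('red',Pb[red].mean(0).round(4), cv2.minEnclosingCircle((Pb[red][:,:2]*1000).astype(np.float32)))
E
```

```text
z [0.1592 0.1623 0.1662]
rect ((531.949462890625, 210.33932495117188), (17.875577926635742, 17.880929946899414), 15.94113540649414)
orange rect ((531.7172241210938, 210.4681854248047), (17.325328826904297, 17.31218147277832), 15.42514419555664)
54 foot
foot 532.0833740234375 210.27377319335938 37.69649124145508
red [0.5926 0.0334 0.0672] ((578.3624267578125, 69.04654693603516), 57.696537017822266)
```

```bash
python3 - <<'E'
from h import *
move([.532,.2103,.104],15.7)
E
```

```text
shift [ 82.3   3.7 111.5] turn [ -0.02   0.05 -11.26]
```

```bash
python3 -m handwheel '[{"fingers":50,"dx":35,"dy":2,"dz":0,"wx":0,"wy":0,"wz":-4},{"fingers":50,"dx":70,"dy":3.7,"dz":0,"wx":0,"wy":0,"wz":-8},{"fingers":50,"dx":82.3,"dy":3.7,"dz":0,"wx":0,"wy":0,"wz":-11.3},{"fingers":50,"dx":82.3,"dy":3.7,"dz":0,"wx":0,"wy":0,"wz":-11.3},{"fingers":50,"dx":82.3,"dy":3.7,"dz":15,"wx":0,"wy":0,"wz":-11.3},{"fingers":50,"dx":82.3,"dy":3.7,"dz":40,"wx":0,"wy":0,"wz":-11.3},{"fingers":50,"dx":82.3,"dy":3.7,"dz":70,"wx":0,"wy":0,"wz":-11.3},{"fingers":50,"dx":82.3,"dy":3.7,"dz":95,"wx":0,"wy":0,"wz":-11.3},{"fingers":50,"dx":82.3,"dy":3.7,"dz":111.5,"wx":0,"wy":0,"wz":-11.3},{"fingers":50,"dx":82.3,"dy":3.7,"dz":111.5,"wx":0,"wy":0,"wz":-11.3}]'; python3 -m handwheel '[{"fingers":40,"dx":0,"dy":0,"dz":0,"wx":0,"wy":0,"wz":0},{"fingers":25,"dx":0,"dy":0,"dz":0,"wx":0,"wy":0,"wz":0},{"fingers":5,"dx":0,"dy":0,"dz":0,"wx":0,"wy":0,"wz":0},{"fingers":5,"dx":0,"dy":0,"dz":0,"wx":0,"wy":0,"wz":0},{"fingers":5,"dx":0,"dy":0,"dz":0,"wx":0,"wy":0,"wz":0},{"fingers":5,"dx":0,"dy":0,"dz":0,"wx":0,"wy":0,"wz":0},{"fingers":5,"dx":0,"dy":0,"dz":0,"wx":0,"wy":0,"wz":0},{"fingers":5,"dx":0,"dy":0,"dz":0,"wx":0,"wy":0,"wz":0},{"fingers":5,"dx":0,"dy":0,"dz":0,"wx":0,"wy":0,"wz":0},{"fingers":5,"dx":0,"dy":0,"dz":0,"wx":0,"wy":0,"wz":0}]'; python3 - <<'E'
from h import *
print(sense()['eef_pos'],sense()['wrist_force'])
E
```

```text
t: 12.4
eef_pos: [0.5302, 0.2097, 0.1013]
ee_rot: [-1.895, -2.503, 0.008]
wrist_force: [0.1, 0.2, 0.6]
grip_width: 0.543
grasp_force: 0.0
t: 13.4
eef_pos: [0.5321, 0.2125, 0.105]
ee_rot: [1.892, 2.507, 0.001]
wrist_force: [-0.4, -1.2, 5.8]
grip_width: 0.192
grasp_force: 30.0
[0.53206795 0.21245485 0.1049787 ] [-0.44677171 -1.2256178   5.82916792]
```

```bash
python3 -m handwheel '[{"fingers":5,"dx":0,"dy":0,"dz":-8,"wx":0,"wy":0,"wz":0},{"fingers":5,"dx":0,"dy":0,"dz":-18,"wx":0,"wy":0,"wz":0},{"fingers":5,"dx":0,"dy":0,"dz":-30,"wx":0,"wy":0,"wz":0},{"fingers":5,"dx":0,"dy":0,"dz":-42,"wx":0,"wy":0,"wz":0},{"fingers":5,"dx":0,"dy":0,"dz":-54,"wx":0,"wy":0,"wz":0},{"fingers":5,"dx":0,"dy":0,"dz":-66,"wx":0,"wy":0,"wz":0},{"fingers":5,"dx":0,"dy":0,"dz":-78,"wx":0,"wy":0,"wz":0},{"fingers":5,"dx":0,"dy":0,"dz":-88,"wx":0,"wy":0,"wz":0},{"fingers":5,"dx":0,"dy":0,"dz":-92,"wx":0,"wy":0,"wz":0},{"fingers":5,"dx":0,"dy":0,"dz":-92,"wx":0,"wy":0,"wz":0}]'; python3 - <<'E'
from h import *
print(sense()['eef_pos'],sense()['wrist_force'],sense()['grip_width'])
move([.579,.0260,.195],15.7)
E
```

```text
t: 14.4
eef_pos: [0.5319, 0.2124, 0.1968]
ee_rot: [1.893, 2.507, 0.001]
wrist_force: [0.3, 0.2, -0.8]
grip_width: 0.194
grasp_force: 30.0
[0.53189863 0.21236055 0.19683438] [ 0.31497565  0.18012877 -0.77255544] 0.19360349377115854
shift [-192.1   -5.7    1.8] turn [0.06 0.   0.19]
```

```bash
python3 - <<'E'
from h import *
move([.597,.0282,.192],15.7)
E
python3 -m handwheel '[{"fingers":5,"dx":-15,"dy":0,"dz":0,"wx":0,"wy":0,"wz":0},{"fingers":5,"dx":-40,"dy":2,"dz":0,"wx":0,"wy":0,"wz":0},{"fingers":5,"dx":-70,"dy":4,"dz":0,"wx":0,"wy":0,"wz":0},{"fingers":5,"dx":-100,"dy":7,"dz":0,"wx":0,"wy":0,"wz":0},{"fingers":5,"dx":-130,"dy":9,"dz":1,"wx":0,"wy":0,"wz":0},{"fingers":5,"dx":-155,"dy":11,"dz":2,"wx":0,"wy":0,"wz":0},{"fingers":5,"dx":-175,"dy":12,"dz":3,"wx":0,"wy":0,"wz":0},{"fingers":5,"dx":-188,"dy":12.5,"dz":4,"wx":0,"wy":0,"wz":0},{"fingers":5,"dx":-194.5,"dy":12.5,"dz":4.8,"wx":0,"wy":0,"wz":0},{"fingers":5,"dx":-194.5,"dy":12.5,"dz":4.8,"wx":0,"wy":0,"wz":0}]'
python3 -m handwheel '[{"fingers":5,"dx":0,"dy":0,"dz":10,"wx":0,"wy":0,"wz":0},{"fingers":5,"dx":0,"dy":0,"dz":20,"wx":0,"wy":0,"wz":0},{"fingers":5,"dx":0,"dy":0,"dz":25,"wx":0,"wy":0,"wz":0},{"fingers":5,"dx":0,"dy":0,"dz":25,"wx":0,"wy":0,"wz":0},{"fingers":5,"dx":0,"dy":0,"dz":25,"wx":0,"wy":0,"wz":0},{"fingers":5,"dx":0,"dy":0,"dz":25,"wx":0,"wy":0,"wz":0},{"fingers":5,"dx":0,"dy":0,"dz":25,"wx":0,"wy":0,"wz":0},{"fingers":5,"dx":0,"dy":0,"dz":25,"wx":0,"wy":0,"wz":0},{"fingers":5,"dx":0,"dy":0,"dz":25,"wx":0,"wy":0,"wz":0},{"fingers":5,"dx":0,"dy":0,"dz":25,"wx":0,"wy":0,"wz":0}]'
python3 - <<'E'
from h import *
print(sense()['eef_pos'])
move([.597,.0282,.192],15.7)
a=cap('wrist','w4')['frame'];b=cap('scene','s4')['frame']
a=cv2.resize(a[120:330,180:390],(420,420),interpolation=cv2.INTER_CUBIC);b=cv2.resize(b[170:275,210:305],(380,420),interpolation=cv2.INTER_CUBIC)
cv2.imwrite('pics/v4.png',np.hstack([a,b]))
E
```

```text
shift [-194.9   12.2    4.9] turn [0.06 0.   0.19]
t: 15.4
eef_pos: [0.5967, 0.0277, 0.1909]
ee_rot: [-1.894, -2.506, 0.001]
wrist_force: [-0.7, 0.5, -0.4]
grip_width: 0.195
grasp_force: 30.0
t: 16.4
eef_pos: [0.5969, 0.0286, 0.1665]
ee_rot: [1.893, 2.507, -0.0]
wrist_force: [0.4, 0.2, -1.2]
grip_width: 0.193
grasp_force: 30.0
[0.59692714 0.02858444 0.16649807]
shift [ -0.4  -0.  -25.5] turn [0.   0.01 0.19]
```

View pics/v4.png

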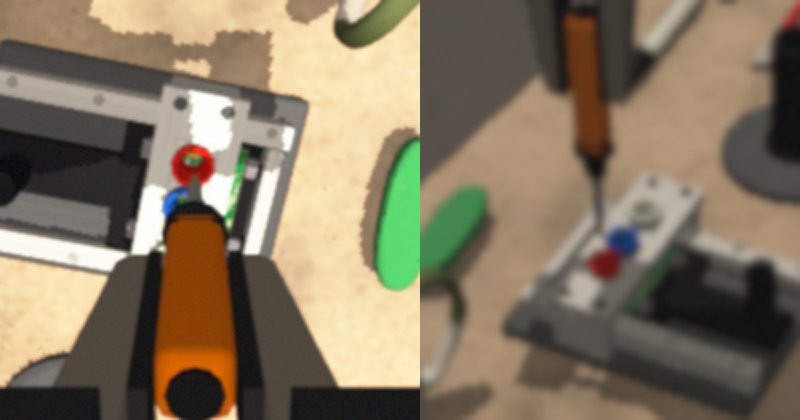

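The wrist view shows the pen tip over the red bush at about (193,160) in the crop. In the scene view the tip is at (600,230), above the red bush at (606,262). I zoom in to measure.

```bash
python3 - <<'E'
from h import *
a=load('w4')['frame'][180:230,252:302];b=load('s4')['frame'][205:245,240:280];
cv2.imwrite('pics/v5.png',np.hstack([cv2.resize(a,(400,400),interpolation=cv2.INTER_NEAREST),cv2.resize(b,(400,400),interpolation=cv2.INTER_NEAREST)]))
for n in('w4','s4'):
    c=load(n);T=c['cam_to_world'];K=c['intrinsics']
    for p in([.597,.0263,.0715],[.597,.0263,.054]):
        q=K@(T[:3,:3].T@(np.array(p)-T[:3,3]));print(n,p,(q[:2]/q[2]).round(1))
    hsv=cv2.cvtColor(c['frame'],cv2.COLOR_BGR2HSV);H,S,V=cv2.split(hsv);m=(((H<8)|(H>172))&(S>130)).astype(np.uint8)
    k,l,s,ce=cv2.connectedComponentsWithStats(m)
    for i in range(1,k):
        x,y=ce[i]
        if s[i,4]>15 and 220<x<310 and 170<y<250: print('red',s[i],ce[i].round(1),onplane(c,x,y,.054).round(4))
E
```

```text
w4 [0.597, 0.0263, 0.0715] [277.1 208.5]
w4 [0.597, 0.0263, 0.054] [277.1 202.7]
red [266 193  21  21 261] [275.8 202.6] [0.5959 0.026  0.054 ]
s4 [0.597, 0.0263, 0.0715] [254.8 228.6]
s4 [0.597, 0.0263, 0.054] [255.2 234.4]
red [252 233   8   6  35] [256.  235.7] [0.5932 0.029  0.054 ]
```

View pics/v5.png

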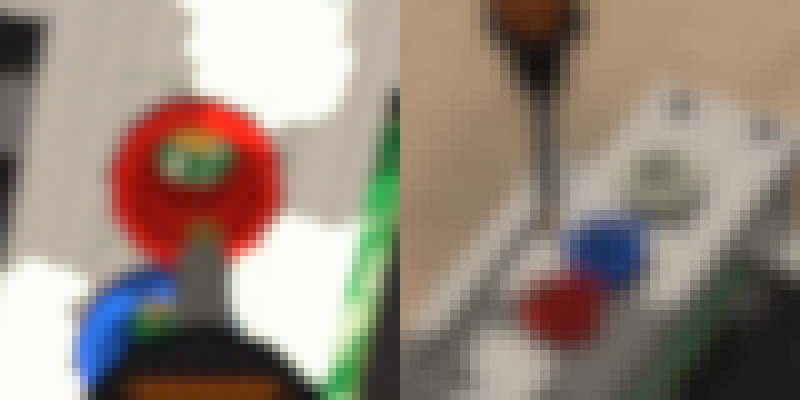

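The wrist zoom shows the brass tip at (277.4,207.7) and the red bush rim centred near (276.5,203). The tip is therefore about 1 mm off in +x and +y. I correct that and descend through the funnel.

```bash
python3 -m handwheel '[{"fingers":5,"dx":-0.5,"dy":-1,"dz":0,"wx":0,"wy":0,"wz":0},{"fingers":5,"dx":-0.5,"dy":-1,"dz":3,"wx":0,"wy":0,"wz":0},{"fingers":5,"dx":-0.5,"dy":-1,"dz":7,"wx":0,"wy":0,"wz":0},{"fingers":5,"dx":-0.5,"dy":-1,"dz":11,"wx":0,"wy":0,"wz":0},{"fingers":5,"dx":-0.5,"dy":-1,"dz":15,"wx":0,"wy":0,"wz":0},{"fingers":5,"dx":-0.5,"dy":-1,"dz":19,"wx":0,"wy":0,"wz":0},{"fingers":5,"dx":-0.5,"dy":-1,"dz":22,"wx":0,"wy":0,"wz":0},{"fingers":5,"dx":-0.5,"dy":-1,"dz":24,"wx":0,"wy":0,"wz":0},{"fingers":5,"dx":-0.5,"dy":-1,"dz":25,"wx":0,"wy":0,"wz":0},{"fingers":5,"dx":-0.5,"dy":-1,"dz":25,"wx":0,"wy":0,"wz":0}]'
python3 - <<'E'
from h import *
print(sense()['eef_pos'],sense()['wrist_force'],sense()['torque'])
a=cap('wrist','w6')['frame'];b=cap('scene','s6')['frame']
a=a[180:230,252:302];b=b[205:245,240:280]
cv2.imwrite('pics/v6.png',np.hstack([cv2.resize(a,(400,400),interpolation=cv2.INTER_NEAREST),cv2.resize(b,(400,400),interpolation=cv2.INTER_NEAREST)]))
E
```

```text
t: 17.5
eef_pos: [0.5961, 0.0279, 0.1413]
ee_rot: [-1.893, -2.507, 0.0]
wrist_force: [0.8, -0.5, -1.0]
grip_width: 0.195
grasp_force: 30.0
[0.59605297 0.02791445 0.14132796] [ 0.79134338 -0.54948682 -0.99234533] [-0.0402109  -0.09922739  0.01241981]
```

View pics/v6.png

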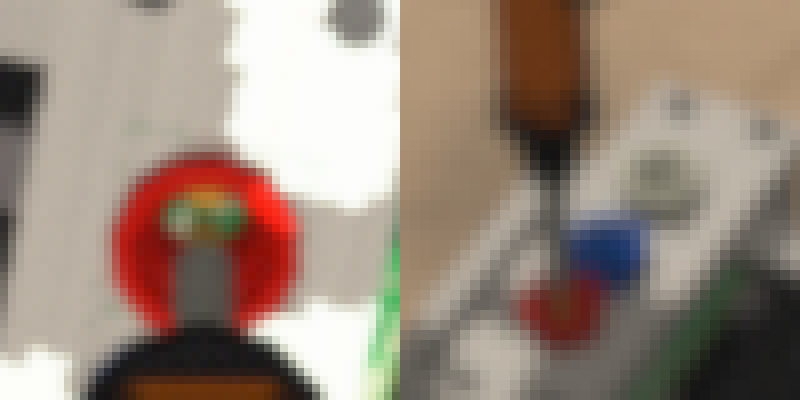

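The tip is inside the bore, with the pen axis at (203) against the rim centre at (205). The side force is nil, so I go on down to just above the pad.

```bash
python3 -m handwheel '[{"fingers":5,"dx":0,"dy":0,"dz":3,"wx":0,"wy":0,"wz":0},{"fingers":5,"dx":0,"dy":0,"dz":6,"wx":0,"wy":0,"wz":0},{"fingers":5,"dx":0,"dy":0,"dz":9,"wx":0,"wy":0,"wz":0},{"fingers":5,"dx":0,"dy":0,"dz":12,"wx":0,"wy":0,"wz":0},{"fingers":5,"dx":0,"dy":0,"dz":15,"wx":0,"wy":0,"wz":0},{"fingers":5,"dx":0,"dy":0,"dz":17,"wx":0,"wy":0,"wz":0},{"fingers":5,"dx":0,"dy":0,"dz":18,"wx":0,"wy":0,"wz":0},{"fingers":5,"dx":0,"dy":0,"dz":18,"wx":0,"wy":0,"wz":0},{"fingers":5,"dx":0,"dy":0,"dz":18,"wx":0,"wy":0,"wz":0},{"fingers":5,"dx":0,"dy":0,"dz":18,"wx":0,"wy":0,"wz":0}]'
for i in 1 2 3; do python3 -c "
from h import *
import numpy as np
a=[];
for _ in range(4):
    cams.capture('top'); a.append(sense())
print(np.mean([s['wrist_force'] for s in a],0).round(2),np.mean([s['eef_pos'] for s in a],0).round(4))"; done
```

```text
t: 18.6
eef_pos: [0.5962, 0.0279, 0.1235]
ee_rot: [1.893, 2.507, 0.0]
wrist_force: [0.6, 0.6, -1.1]
grip_width: 0.197
grasp_force: 30.0
[ 0.14 -0.26 -0.21] [0.5961 0.0279 0.1235]
[ 0.05  0.27 -0.7 ] [0.5961 0.0279 0.1234]
[ 0.05 -0.27 -0.41] [0.5961 0.0279 0.1234]
```

```bash
cat > f.py <<'E'
from h import *
a=[]
for _ in range(12):
    cams.capture('top'); a.append(sense())
print(np.mean([s['wrist_force'] for s in a],0).round(2),np.mean([s['eef_pos'] for s in a],0).round(4))
E
python3 -m handwheel '[{"fingers":5,"dx":0,"dy":0,"dz":1,"wx":0,"wy":0,"wz":0},{"fingers":5,"dx":0,"dy":0,"dz":2,"wx":0,"wy":0,"wz":0},{"fingers":5,"dx":0,"dy":0,"dz":3,"wx":0,"wy":0,"wz":0},{"fingers":5,"dx":0,"dy":0,"dz":4,"wx":0,"wy":0,"wz":0},{"fingers":5,"dx":0,"dy":0,"dz":5,"wx":0,"wy":0,"wz":0},{"fingers":5,"dx":0,"dy":0,"dz":6,"wx":0,"wy":0,"wz":0},{"fingers":5,"dx":0,"dy":0,"dz":7,"wx":0,"wy":0,"wz":0},{"fingers":5,"dx":0,"dy":0,"dz":7,"wx":0,"wy":0,"wz":0},{"fingers":5,"dx":0,"dy":0,"dz":7,"wx":0,"wy":0,"wz":0},{"fingers":5,"dx":0,"dy":0,"dz":7,"wx":0,"wy":0,"wz":0}]'; python3 f.py
```

```text
t: 20.2
eef_pos: [0.5961, 0.0279, 0.1165]
ee_rot: [1.893, 2.507, -0.0]
wrist_force: [0.2, 0.7, 0.8]
grip_width: 0.196
grasp_force: 30.0
[-0.21 -0.09  1.13] [0.5961 0.0279 0.1164]
```

The force rose by about 1.6 N, which means the plunger is in about 3 mm, as the geometry predicts. 1.8 mm more.

```bash
python3 -m handwheel '[{"fingers":5,"dx":0,"dy":0,"dz":0.6,"wx":0,"wy":0,"wz":0},{"fingers":5,"dx":0,"dy":0,"dz":1.2,"wx":0,"wy":0,"wz":0},{"fingers":5,"dx":0,"dy":0,"dz":1.8,"wx":0,"wy":0,"wz":0},{"fingers":5,"dx":0,"dy":0,"dz":1.8,"wx":0,"wy":0,"wz":0},{"fingers":5,"dx":0,"dy":0,"dz":1.8,"wx":0,"wy":0,"wz":0},{"fingers":5,"dx":0,"dy":0,"dz":1.8,"wx":0,"wy":0,"wz":0},{"fingers":5,"dx":0,"dy":0,"dz":1.8,"wx":0,"wy":0,"wz":0},{"fingers":5,"dx":0,"dy":0,"dz":1.8,"wx":0,"wy":0,"wz":0},{"fingers":5,"dx":0,"dy":0,"dz":1.8,"wx":0,"wy":0,"wz":0},{"fingers":5,"dx":0,"dy":0,"dz":1.8,"wx":0,"wy":0,"wz":0}]'; python3 f.py; python3 - <<'E'
from h import *
c=cap('wrist','w7');P=pts(c)
c=cap('top','t7')
E
```

```text
t: 21.8
eef_pos: [0.5961, 0.0279, 0.1146]
ee_rot: [1.893, 2.507, -0.0]
wrist_force: [0.2, -0.1, 2.2]
grip_width: 0.197
grasp_force: 30.0
[-0.47 -0.25  1.37] [0.5961 0.0279 0.1146]
```

```bash
python3 f.py; python3 - <<'E'
from h import *
a=load('w7')['frame'][100:330,60:390];b=load('s4')['frame']
b=cap('scene','s7')['frame'][140:300,190:350]
cv2.imwrite('pics/v7.png',np.hstack([cv2.resize(a,(430,300)),cv2.resize(b,(300,300))]))
E
```

```text
[-0.74 -0.31  1.53] [0.5961 0.0279 0.1146]
```

View pics/v7.png

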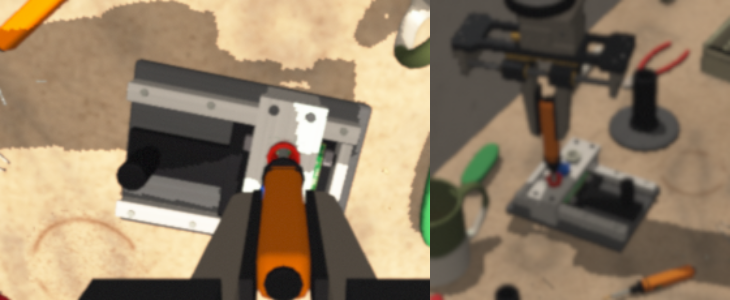

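The sled is home and the pen stands upright in the red bush at (283,158), held by the gripper, with about 2 N on the spring. Handing in.

```bash
python3 -c "
from rig import order
print(order.finish_job())"
```

```text
the job is handed in; nothing more can be done
None
```

The job is handed in: the sled is home and the tester is held upright through the red bush on its pad, spring tip about halfway in (4–5 mm, estimated from wrist force and tool height); no verdict came back.

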